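# Shut and bolt the reagent chest

### The arm

A 7-joint arm with a two-finger parallel gripper is mounted at the origin on the work surface. World frame = base frame: x ahead of the robot, y to its left, z up, the work surface at z = 0. Lengths are in m, angles in rad, forces in N, time in s.
With the tool pointing down it reaches from about 0.4 to 0.9 m from the base axis. Payload 5.5 kg.
Tool frame: the origin (TCP) lies between the finger pads; the fingertips stand 11 mm ahead of it and the grasp point (between the pads) lies 8 mm behind it; z points along the fingers, y is the direction in which the jaws open and shut (so a half turn about z gives the same grasp; the last joint's range is limited). The gripper opens to 92 mm and grips with 3 to 60 N. Pads are 19 mm wide; open, the fingers measure 130 mm over their backs; the gripper's body (75 mm by 190 mm) begins 47 mm behind the grasp point.
Start: joints at [-1.072, 0.501, -0.427, 1.55, 0.221, 1.138, -0.21], TCP at [0.152, 0.632, 0.238] pointing down, gripper open.
Joint ranges: [-2.88, 2.88], [-0.31, 2.03], [-1.54, 1.56], [0.2, 2.42], [-1.41, 4.55], [0.19, 2.02], [-2.57, 2.57]. Speed limits (rad/s): [2.57, 2.57, 3.14, 3.14, 3.14, 3.14, 3.14].

### API

Orientations are given as a unit quaternion [x, y, z, w].
In Python, from rig import arm, imaging, ticket gives the robot as it stands. The module is installed in compiled form; this text tells all that it offers.
- The arm moves only by the tool carry_out, never from a script. Its argument "deltas" is text: rows parted by semicolons, each of 6 numbers parted by spaces: the shift along the tool's x, y, z in mm, then the turn, a rotation vector about the tool's x, y, z in rad. A call has 1 to 5 rows; each row is the pose to reach, as a shift and turn from the pose measured when the call began, along the tool's axes at that moment; what a row does not reach only later rows make up. A row lasts 1/10 s, in which the tool goes at most 50 mm and 8.59 degrees, less where a joint would pass 70% of its speed; a pose out of reach is approached as far as the arm can. A call with a gripper value outside its range is refused whole. "grip" is the closure, from -1 (fully open) to 1 (shut), set as the call begins (left out, the last holds). The fingers move at their own pace and stop on an object; "force" is the grip in N (left out, the last holds). Time passes only in rows, so rows that repeat a pose let the fingers close. It gives the time, the measured TCP pose, the force and the opening at its end, in the units of the state.
- arm.get_state(): the state, without advancing time (a new reading comes with each control period).
- imaging.camera(name): name is "scene" or "top" or "wrist"; returns a dict with "frame" (480x640x3 uint8, red, green, blue), "mtx" (3x3 intrinsics, pixels), "cam_to_world" (4x4, takes a point from camera to world coordinates). Camera axes: x right, y up, looking along -z (the intrinsics and any distortion apply to the point x, -y, -z); pixel columns grow to the right and rows downward; lengths in m; the calibration is good to about 2 mm. The wrist camera is an equidistant fisheye: a pixel r from the principal point sees the ray r / f radians off the axis. A picture is of the moment at which its call begins. There is no depth.
- ticket.close_job(): hands the job in, once; it reports no verdict.
The state is a dict: "t": time; "joint_positions": joint angles; "qvel": joint speeds; "tau": joint torques, N m; "tcp_pos": TCP position; "tool_rot": TCP orientation; "wrist_force": force on the tool from outside, world axes, zero at the start; "moment": the same for the moment, N m; "grip_width": opening from 0.0 (shut) to 1.0 (fully open).
Only numpy, scipy, OpenCV 4.12 (cv2) and the standard library are available. Lean on these libraries where they do the work, as an engineer would, in place of code of your own. Each camera call takes 0.05 s, during which the arm holds its last target.

### The job

Close up the reagent chest: push its blue lid down shut with the fingertips, then press the red spring catch down with one fingertip and keep it held down while the other finger slides the bolt by its black thumb tab fully home into the keeper, and let go so that the catch springs back up and locks it. Nothing is to be gripped or lifted; leave the glassware standing where it is.

Things in the scene. Friction and masses are not known exactly. Their poses are not given: they have to be found in the camera images.
- chest: Grey painted steel chest fixed on the bench, 320 (x) x 360 (y) x 130 mm high. Origin: centre of its underside. Its x axis points from its front (bolt side, towards the robot) to its hinge side, z up; only its place and yaw vary. The top is a flat frame at z = 130 mm in which the lid, when shut, lies flush. The frame's front strip is 50 mm deep.
- lid (a joint): Opening angle of the blue lid (rad): 0 shut, starts ajar. The lid is 245 mm deep (x) and 296 mm wide (y); its hinge line is along the chest's y axis at chest x = +137 mm, z = 130 mm, at the back. A friction hinge holds it where it is left; about 3 to 6 N down at the front edge closes it, and it stops flush with the frame.
- lid_edge (a point): Middle of the lid's front edge, on its top face; moves with the lid. With the lid shut it lies at chest x = -108, y = 0, z = 130 mm. The lid's top is bare except for the bolt unit, which covers 22 mm either side of the middle for the first 105 mm from this edge.
- catch (a joint): How far the safety catch is pressed down into the lid (m): 0 up, 0.008 bottomed. Spring: about 3.4 N at the start of the press, 7 N bottomed. While the catch is up, a cross pin below the bolt stands in one of two notches and locks the bolt at either end; from about 0.004 down the pin is clear of the bolt.
- catch_plate: The red press plate of the catch, 44 mm long (chest x) x 24 mm wide (y) x 4 mm thick, on top of the bolt's housing near the lid's front edge; it can be pressed anywhere along its length. With the lid shut it spans chest x = -98 to -54 mm. Body origin on the lid's hinge line, so use point catch_top for its place.
- catch_top (a point): Centre of the top face of the red catch plate. With the lid shut: chest x = -76, y = 0, z = 166 mm with the catch up, 158 mm bottomed. Nothing of the housing (33 mm wide) stands higher than 25 mm above the lid.
- bolt (a joint): How far the bolt has been slid (m): 0 drawn back, 0.025 fully home against its stop. It slides towards the chest's front (chest -x), with about 1.2 N of friction. With less than 0.023 the catch cannot spring up fully.
- tab_top (a point): Centre of the top of the black upright thumb tab, fixed on the rear end of the bolt: 10 mm thick (x), 26 mm wide (y), its top 50 mm above the lid, its foot on the bolt bar 13 mm above the lid. With the lid shut and the bolt drawn back: chest x = -20, y = 0, z = 180 mm; fully home: x = -45 mm, 4 mm behind the catch plate's rear edge. Behind the tab (chest +x) there is only the bare lid.
- bolt_tip (a point): Centre of the front end of the 10 mm square steel bolt bar, which runs under the catch plate at 18 mm above the lid.
- keeper_mouth (a point): Mouth of the keeper, the aluminium staple block (22 mm in x, 36 mm in y, 29 mm high) on the fixed front strip of the frame; the bolt enters it. Chest x = -118, y = 0, z = 148 mm.
- flask: Loose stoppered amber volumetric flask, 68 mm wide, 162 mm high, beside the chest. Origin: centre of its underside. Leave alone.
- jar: Loose amber jar with a black cap, 64 mm wide, 120 mm high, beside the chest. Origin: centre of its underside. Leave alone.
- wash_bottle: Loose white wash bottle with a blue cap and spout, 66 mm wide, 168 mm high, beside the chest. Origin: centre of its underside. Leave alone.
- vial: Loose small amber vial with a white cap, 28 mm wide, 58 mm high, standing on the front strip of the chest's frame to one side of the keeper. Origin: centre of its underside. Leave alone.

How it is judged:
On the way, in this order (a step that is already met when the one before it is completed fails the run):
1. the lid is pushed shut, the bolt still drawn back (value of joint lid below 0.02 rad and value of joint bolt below 0.004 m), for 0.1 s.
2. the bolt is sliding with the catch held down by a finger (value of joint bolt between 0.006 and 0.02 m and value of joint catch above 0.0035 m and contact force between the fingers and catch_plate above 0.5 N), for 0.02 s.
3. the bolt is home with the catch still held down by a finger (value of joint bolt above 0.0225 m and value of joint catch above 0.0035 m and contact force between the fingers and catch_plate above 0.5 N), for 0.02 s.
At the end, for the whole second after the job is handed in: The lid is shut (within 0.02 rad), the bolt is home in the keeper (slid at least 22.5 of its 25 mm) and at rest, and the catch has sprung back up (within 1.5 mm), locking it (value of joint lid below 0.02 rad and value of joint bolt above 0.0225 m and value of joint catch below 0.0015 m and velocity of joint bolt below 0.005 m/s); the robot touches nothing.
It fails at once if the lid is lifted (value of joint lid above 0.5 rad).
It fails at once if the bolt is shot before the lid is down (value of joint bolt above 0.006 m and value of joint lid above 0.05 rad).
It fails at once if the glassware beside the chest is moved or lifted (distance of any of flask, jar, wash_bottle, vial from where it was at the start of the episode above 0.025 m).
It also fails if it takes over 45 s, if anything falls off the work surface, if the arm or the gripper's body presses on something with over 40 N, if the wrist force passes 120 N, or if a joint passes its speed limit or range.

## Working session

There is one attempt and no reset: what is moved stays moved. The work goes in short steps, Python scripts to look and compute and a tool call to move; the robot and the scene stay as the last step left them, time stands still between calls to the robot, and variables do not carry over. Pictures are saved under pics/ and viewed, and the job is handed in when it is done.

Besides the shell and the picture viewer there is one more tool, called by a JSON object that holds its "name" and its "arguments", one argument or row to a line. carry_out: Moves the arm, as the interface text tells. Its arguments: {"type":"object","properties":{"deltas":{"type":"string"},"grip":{"type":"number"},"force":{"type":"number"}},"required":["deltas"]}

```bash
mkdir -p pics; ls; python3 - <<'E'
from rig import arm, imaging
import cv2, numpy as np
s=arm.get_state()
for k,v in s.items(): print(k,np.round(v,4))
for n in ("scene","top","wrist"):
    c=imaging.camera(n); cv2.imwrite(f"pics/{n}0.png",c["frame"][:,:,::-1]); print(n,np.round(c["mtx"],1).tolist(),np.round(c["cam_to_world"],3).tolist(),[k for k in c])
E
```

```text
pics
t 0.0
joint_positions [-1.0718  0.5018 -0.4268  1.5515  0.2208  1.1383 -0.2103]
qvel [ 0.0002 -0.0022 -0.0005 -0.0009  0.0001 -0.0021 -0.0022]
tau [-8.00000e-04 -5.66595e+01 -5.81600e+00 -2.79100e+01 -6.86000e-02
  3.12000e-02  2.00000e-04]
tcp_pos [0.1517 0.6313 0.2367]
tool_rot [ 1.176e-01  9.931e-01 -9.000e-04 -1.000e-04]
wrist_force [-0.3141 -1.1313  0.5963]
moment [-0.0168  0.0694 -0.0323]
grip_width 0.9981
scene [[492.8, 0.0, 330.7], [0.0, 492.8, 237.4], [0.0, 0.0, 1.0]] [[-0.077, -0.85, 0.521, 1.06], [0.997, -0.063, 0.045, 0.067], [-0.006, 0.523, 0.852, 0.941], [0.0, 0.0, 0.0, 1.0]] ['frame', 'mtx', 'cam_to_world']
top [[509.4, 0.0, 326.8], [0.0, 509.4, 251.8], [0.0, 0.0, 1.0]] [[0.076, 0.974, -0.216, 0.392], [-0.997, 0.075, -0.01, 0.012], [0.006, 0.216, 0.976, 1.016], [0.0, 0.0, 0.0, 1.0]] ['frame', 'mtx', 'cam_to_world']
wrist [[371.6, 0.0, 319.2], [0.0, 371.6, 241.4], [0.0, 0.0, 1.0]] [[0.233, -0.938, -0.257, 0.082], [0.973, 0.224, 0.063, 0.649], [-0.002, -0.264, 0.964, 0.383], [0.0, 0.0, 0.0, 1.0]] ['frame', 'mtx', 'cam_to_world']
```

View pics/scene0.png

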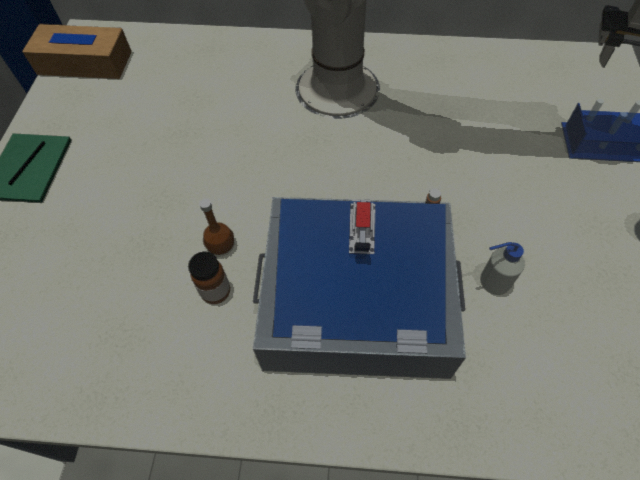

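View pics/top0.png

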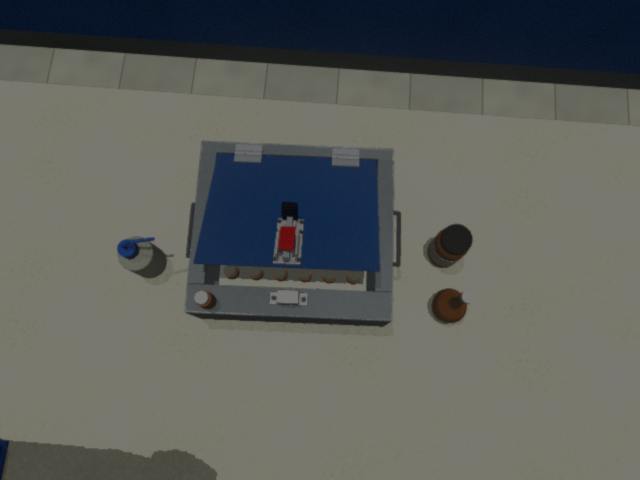

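View pics/wrist0.png

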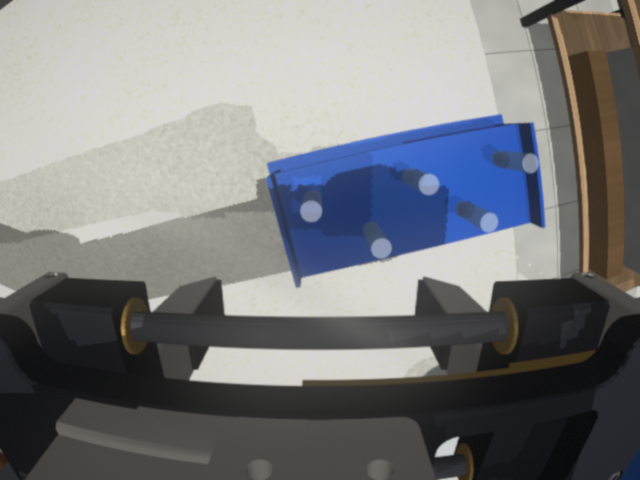

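The top view shows the keeper near (288,298), the red plate near (288,240), the tab near (290,211) and the vial at (205,300), which is on the +y side. I'll measure these next.

```bash
cat > h.py <<'E'
import numpy as np, cv2
from rig import arm, imaging
def ray(c,u,v):
    M=c["mtx"];T=c["cam_to_world"]
    d=T[:3,:3]@np.array([(u-M[0,2])/M[0,0],-(v-M[1,2])/M[1,1],-1.0]); return T[:3,3],d
def onz(c,u,v,z):
    o,d=ray(c,u,v); return o+d*(z-o[2])/d[2]
def tri(rs):
    A=np.zeros((3,3));b=np.zeros(3)
    for o,d in rs:
        d=d/np.linalg.norm(d);P=np.eye(3)-np.outer(d,d);A+=P;b+=P@o
    p=np.linalg.solve(A,b)
    return p,[np.linalg.norm((np.eye(3)-np.outer(d,d)/(d@d))@(p-o)) for o,d in rs]
E
python3 - <<'E'
from h import *
f=cv2.imread("pics/top0.png"); cv2.imwrite("pics/topz.png",cv2.resize(f[130:330,180:400],None,fx=3.6,fy=3,interpolation=cv2.INTER_CUBIC)[:, :800])
s=cv2.imread("pics/scene0.png"); cv2.imwrite("pics/scz.png",cv2.resize(s[180:380,245:475],None,fx=3,fy=3,interpolation=cv2.INTER_CUBIC))
for n,g in(("top",f),("scene",s)):
    h=cv2.cvtColor(g,cv2.COLOR_BGR2HSV)
    m=cv2.inRange(h,(0,180,120),(8,255,255))
    k,l,st,ce=cv2.connectedComponentsWithStats(m); i=1+np.argmax(st[1:,4]); print(n,"red",st[i],ce[i])
    cs,_=cv2.findContours((l==i).astype(np.uint8),0,2); print(cv2.minAreaRect(cs[0]))
    m=cv2.inRange(h,(105,150,40),(125,255,140)); k,l,st,ce=cv2.connectedComponentsWithStats(m)
    for i in range(1,k):
        if 2000<st[i,4]:
            cs,_=cv2.findContours((l==i).astype(np.uint8),0,2); c=max(cs,key=cv2.contourArea);print("blue",st[i],cv2.approxPolyDP(cv2.convexHull(c),4,True)[:,0].tolist())
E
```

```text
Traceback (most recent call last):
ValueError: attempt to get argmax of an empty sequence
```

View pics/topz.png

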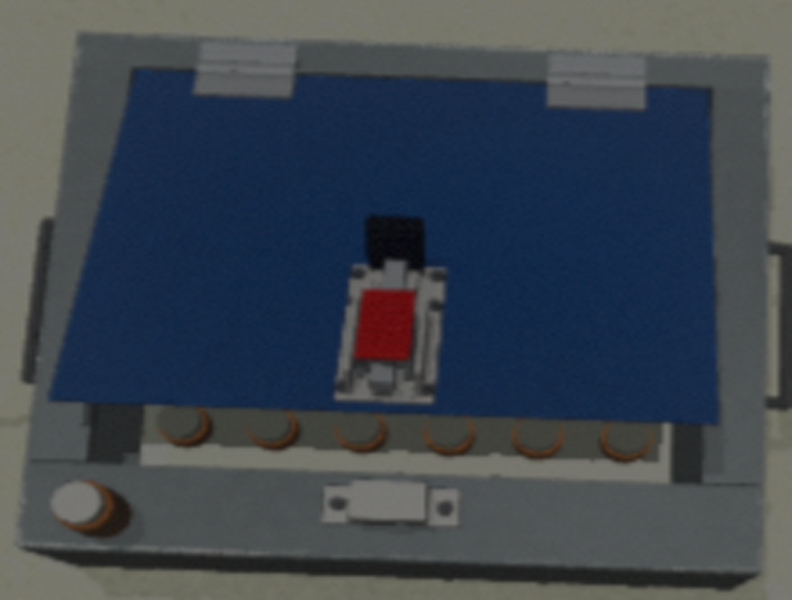

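View pics/scz.png

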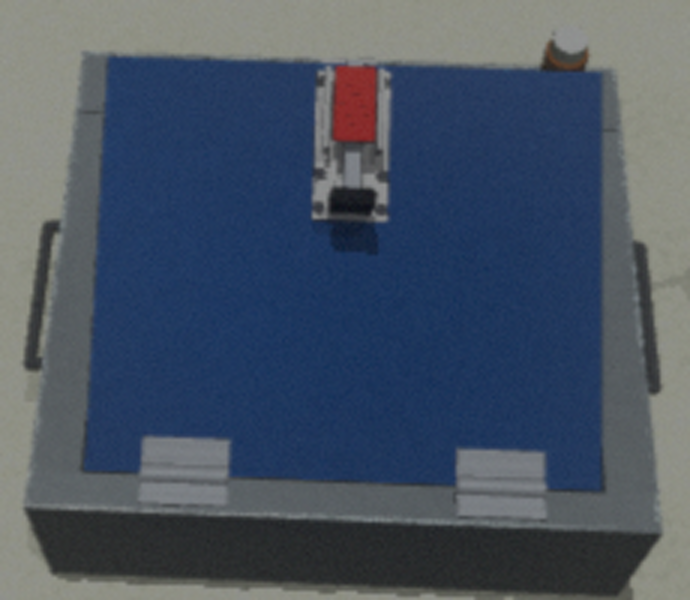

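```bash
python3 - <<'E'
from h import *
f=cv2.imread("pics/top0.png"); s=cv2.imread("pics/scene0.png")
c=imaging.camera("top"); sc=imaging.camera("scene")
Z=lambda a,b:(180+(a+.5)/3.6-.5,130+(b+.5)/3-.5)
S=lambda a,b:(245+(a+.5)/3-.5,180+(b+.5)/3-.5)
P={}
for n,(a,b) in dict(BL=(80,33),BR=(768,55),FR=(760,573),FL=(22,546)).items(): P[n]=onz(c,*Z(a,b),.130); print(n,P[n].round(4))
ctr=sum(P.values())/4
print("ctr",ctr, "sizes",*[np.linalg.norm(P[a]-P[b]).round(3) for a,b in("BL BR","FL FR","BL FL","BR FR") and [("BL","BR"),("FL","FR"),("BL","FL"),("BR","FR")]])
y=(P["BL"]-P["BR"]+P["FL"]-P["FR"]); yaw=np.arctan2(y[1],y[0])-np.pi/2
x=(P["BL"]-P["FL"]+P["BR"]-P["FR"]); yaw2=np.arctan2(x[1],x[0]); print("yaw",yaw,yaw2)
print("keeper top",onz(c,*Z(388,502),.159))
# scene frame corners
Q={n:onz(sc,*S(a,b),.130) for n,(a,b) in dict(BR=(30,508),BL=(660,534),FR=(84,53),FL=(612,68)).items()}
for n in Q: print("scene",n,Q[n].round(4))
print("ctr sc",sum(Q.values())/4)
def red(g):
    b,gg,r=[g[:,:,i].astype(int) for i in range(3)]
    m=((r>100)&(gg<60)&(b<60)).astype(np.uint8); k,l,st,ce=cv2.connectedComponentsWithStats(m); i=1+np.argmax(st[1:,4]); return st[i],ce[i]
a=red(f);b=red(s);print(a,b)
print("catch",tri([ray(c,*a[1]),ray(sc,*b[1])]))
print("lid FL",tri([ray(c,*Z(50,400)),ray(sc,*S(606,70))]),"FR",tri([ray(c,*Z(717,423)),ray(sc,*S(107,57))]))
E
```

```text
BL [0.7816 0.2698 0.13  ]
BR [ 0.795  -0.0872  0.13  ]
FR [ 0.4743 -0.0986  0.13  ]
FL [0.4628 0.2566 0.13  ]
ctr [0.62841945 0.08513859 0.13      ] sizes 0.357 0.355 0.319 0.321
yaw 0.03494217285093493 0.038380243600563343
keeper top [0.49805438 0.08104968 0.159     ]
scene BR [ 0.7947 -0.0874  0.13  ]
scene BL [0.7831 0.2666 0.13  ]
scene FR [ 0.4769 -0.1009  0.13  ]
scene FL [0.4634 0.2551 0.13  ]
ctr sc [0.62952554 0.08334585 0.13      ]
(array([279, 226,  16,  23, 232], dtype=int32), array([286.39224138, 237.625     ])) (array([356, 202,  14,  25, 328], dtype=int32), array([362.75609756, 214.49390244]))
catch (array([0.58100681, 0.08305027, 0.2406714 ]), [np.float64(0.0016112801753866378), np.float64(0.0016112801753866194)])
lid FL (array([0.53280805, 0.22977098, 0.2219728 ]), [np.float64(0.0004058017886729289), np.float64(0.00040580178867291643)]) FR (array([ 0.54358237, -0.06631488,  0.22019499]), [np.float64(0.0016594459339029962), np.float64(0.0016594459339030164)])
```

The two views agree: chest centre is about (0.629, 0.084), yaw 0.037, and the lid is about 0.38 rad open. I'll shut the lid with closed fingertips at chest (-80, -60), on the side away from the vial. Tool y will point along chest +x.

```bash
cat >> h.py <<'E'
from scipy.spatial.transform import Rotation as R
C=np.array([.629,.0842]);YAW=.037
def goal(cx,cy,ztip):  # chest mm -> world tcp
    c,s=np.cos(YAW),np.sin(YAW); p=C+np.array([[c,-s],[s,c]])@np.array([cx,cy])/1000
    return np.array([p[0],p[1],ztip/1000+.011])
XC=np.array([np.cos(YAW),np.sin(YAW),0])
RT=np.column_stack([np.cross(XC,[0,0,-1]),XC,[0,0,-1]])
def delta(cx,cy,ztip):
    s=arm.get_state();R0=R.from_quat(s["tool_rot"]).as_matrix()
    g=goal(cx,cy,ztip)
    print("d",(R0.T@(g-s["tcp_pos"])*1000).round(1),"rot",R.from_matrix(R0.T@RT).as_rotvec().round(3),"F",s["wrist_force"].round(1),"t",round(s["t"],2))
def where():
    s=arm.get_state();c,sn=np.cos(YAW),np.sin(YAW)
    q=np.array([[c,sn],[-sn,c]])@(s["tcp_pos"][:2]-C)*1000
    print("chest tip",q.round(1),round(s["tcp_pos"][2]*1000-11,1),"F",s["wrist_force"].round(1),"grip",round(s["grip_width"],3),"t",round(s["t"],2))
E
python3 -c "
from h import *
delta(-80,-60,330);where()"
```

```text
d [-531.  -500.4 -103.4] rot [-1.000e-03  1.000e-03  1.298e+00] F [ 0.8 -0.2  0.9] t 0.25
chest tip [-456.7  564.8] 226.2 F [ 0.8 -0.2  0.9] grip 1.001 t 0.25
```

{"name": "carry_out", "arguments": {
  "deltas": "0 0 -40 0 0 0.13; 0 0 -80 0 0 0.26; -25 -25 -103 0 0 0.39; -55 -50 -103 0 0 0.52; -85 -80 -103 0 0 0.65",
  "grip": 1,
  "force": 20
}}

```text
t: 0.75
tcp_pos: [0.2162, 0.534, 0.3413]
tool_rot: [0.43, 0.903, 0.001, -0.0]
wrist_force: [0.7, 0.4, -0.5]
grip_width: 0.617
```

```bash
python3 -c "
from h import *
delta(-80,-60,330);where()"
```

```text
d [-6.094e+02 -6.250e+01 -3.000e-01] rot [ 0.001 -0.001  0.644] F [ 0.7  0.4 -0.5] t 0.75
chest tip [-395.9  464.8] 330.3 F [ 0.7  0.4 -0.5] grip 0.617 t 0.75
```

{"name": "carry_out", "arguments": {
  "deltas": "-40 -4 0 0 0 0.1; -80 -8 0 0 0 0.2; -120 -12 0 0 0 0.3; -160 -16 0 0 0 0.4; -200 -20 0 0 0 0.5"
}}

```text
t: 1.25
tcp_pos: [0.3271, 0.3645, 0.3412]
tool_rot: [0.642, 0.767, 0.001, -0.0]
wrist_force: [1.1, 0.5, -0.1]
grip_width: 0.175
```

```bash
python3 -c "
from h import *
delta(-80,-60,330);where()"
```

```text
d [-3.773e+02  1.602e+02 -2.000e-01] rot [ 0.001 -0.002  0.14 ] F [ 1.1  0.5 -0.1] t 1.25
chest tip [-291.3  291.3] 330.2 F [ 1.1  0.5 -0.1] grip 0.175 t 1.25
```

{"name": "carry_out", "arguments": {
  "deltas": "-40 17 0 0 0 0.03; -80 34 0 0 0 0.06; -120 51 0 0 0 0.09; -160 68 0 0 0 0.12; -200 85 0 0 0 0.14"
}}

```text
t: 1.75
tcp_pos: [0.4466, 0.181, 0.3412]
tool_rot: [0.694, 0.72, 0.001, -0.0]
wrist_force: [0.9, 0.0, -0.2]
grip_width: 0.004
```

```bash
python3 -c "
from h import *
delta(-80,-60,330);where()"
```

```text
d [-163.4   98.8    0. ] rot [ 0.001 -0.002 -0.001] F [ 0.9  0.  -0.2] t 1.75
chest tip [-178.7  103.5] 330.2 F [ 0.9  0.  -0.2] grip 0.004 t 1.75
```

{"name": "carry_out", "arguments": {
  "deltas": "-40 25 0 0 0 0; -80 50 0 0 0 0; -120 75 0 0 0 0; -163 99 0 0 0 0; -163 99 0 0 0 0"
}}

```text
t: 2.25
tcp_pos: [0.5536, 0.0134, 0.3409]
tool_rot: [0.698, 0.716, 0.0, 0.002]
wrist_force: [0.2, -0.2, -0.3]
grip_width: 0.004
```

```bash
python3 - <<'E'
from h import *
delta(-80,-60,240);where()
for n in("scene","wrist"): cv2.imwrite(f"pics/{n}1.png",imaging.camera(n)["frame"][:,:,::-1])
E
```

```text
d [ 8.1 -2.4 89.9] rot [ 0.003  0.002 -0.012] F [ 0.2 -0.2 -0.3] t 2.25
chest tip [-78. -68.] 329.9 F [ 0.2 -0.2 -0.3] grip 0.004 t 2.25
```

View pics/scene1.png

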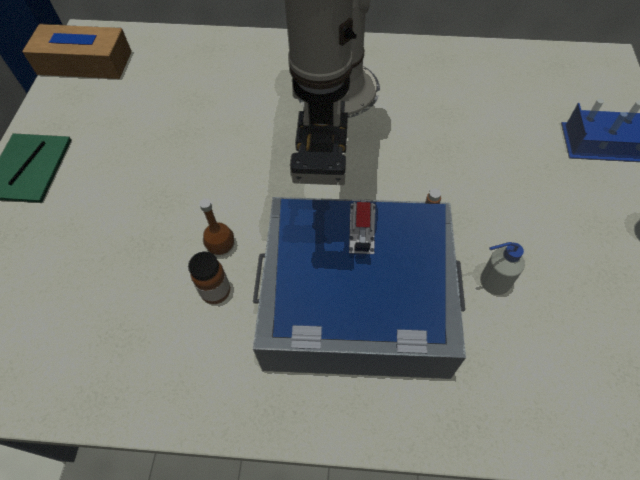

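View pics/wrist1.png

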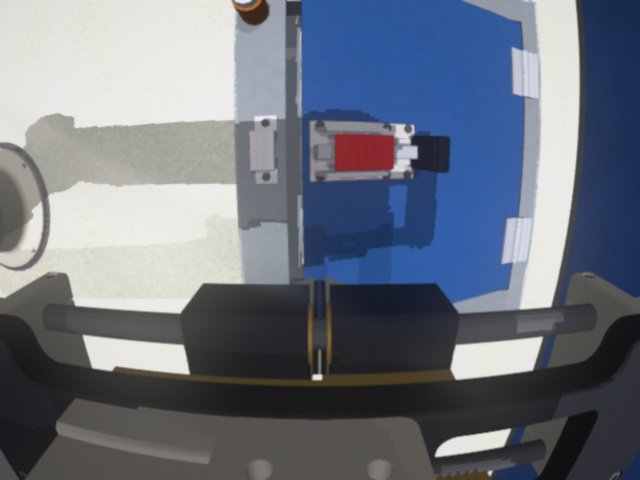

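{"name": "carry_out", "arguments": {
  "deltas": "2 4 30 0 0 -0.006; 4 8 60 0 0 -0.012; 4 8 90 0 0 -0.012; 4 8 105 0 0 -0.012; 4 8 115 0 0 -0.012"
}}

```text
t: 2.85
tcp_pos: [0.558, 0.0273, 0.2243]
tool_rot: [0.69, 0.724, 0.0, -0.002]
wrist_force: [-1.3, 0.0, 5.2]
grip_width: 0.008
```

```bash
python3 -c "
from h import *
delta(-70,-64,131);where()"
```

```text
d [-10.    3.2  82.3] rot [-0.002 -0.003  0.011] F [-1.3  0.   5.2] t 2.85
chest tip [-73.1 -54.3] 213.3 F [-1.3  0.   5.2] grip 0.008 t 2.85
```

{"name": "carry_out", "arguments": {
  "deltas": "-4 1 18 0 0 0; -8 1 36 0 0 0; -8 1 54 0 0 0; -8 1 70 0 0 0; -8 1 80 0 0 0"
}}

```text
t: 3.35
tcp_pos: [0.5587, 0.0212, 0.1441]
tool_rot: [0.689, 0.725, 0.001, -0.002]
wrist_force: [-2.0, 0.9, 4.6]
grip_width: 0.006
```

```bash
python3 -c "
from h import *
delta(-70,-64,131);where()"
```

```text
d [-3.7  2.6  2.1] rot [-0.003 -0.004  0.013] F [-2.   0.9  4.6] t 3.35
chest tip [-72.6 -60.4] 133.1 F [-2.   0.9  4.6] grip 0.006 t 3.35
```

{"name": "carry_out", "arguments": {
  "deltas": "0 0 3 0 0 0; 0 0 5 0 0 0; 0 0 6 0 0 0; 0 0 6 0 0 0; 0 0 6 0 0 0"
}}

```text
t: 3.85
tcp_pos: [0.5585, 0.0213, 0.1412]
tool_rot: [0.689, 0.725, 0.001, -0.003]
wrist_force: [-8.8, -1.5, 21.1]
grip_width: 0.006
```

```bash
python3 -c "
from h import *
delta(-70,-64,131);where()"
```

```text
d [-3.8  2.7 -0.9] rot [-0.002 -0.005  0.013] F [-8.8 -1.5 21.1] t 3.85
chest tip [-72.7 -60.2] 130.2 F [-8.8 -1.5 21.1] grip 0.006 t 3.85
```

{"name": "carry_out", "arguments": {
  "deltas": "0 0 -20 0 0 0; 0 0 -50 0 0 0; 0 0 -90 0 0 0; 0 0 -120 0 0 0; 0 0 -120 0 0 0",
  "grip": -0.05
}}

```text
t: 4.35
tcp_pos: [0.5623, 0.0214, 0.267]
tool_rot: [0.689, 0.725, 0.005, 0.001]
wrist_force: [1.5, 0.4, -0.6]
grip_width: 0.389
```

{"name": "carry_out", "arguments": {
  "deltas": "-10 0 0 0 0 0.013; -20 0 0 0 0 0.013; -20 0 0 0 0 0.013; -20 0 0 0 0 0.013"
}}

```text
t: 4.75
tcp_pos: [0.5627, 0.0006, 0.2658]
tool_rot: [0.694, 0.72, 0.004, 0.0]
wrist_force: [0.3, 0.0, -0.7]
grip_width: 0.525
```

```bash
python3 - <<'E'
from h import *
where();delta(-40,0,200)
for n in("scene","top","wrist"): cv2.imwrite(f"pics/{n}2.png",imaging.camera(n)["frame"][:,:,::-1])
s=cv2.imread("pics/scene2.png"); cv2.imwrite("pics/scz2.png",cv2.resize(s[180:380,245:475],None,fx=3,fy=3,interpolation=cv2.INTER_CUBIC))
E
```

```text
chest tip [-69.3 -81.1] 254.8 F [ 0.3  0.  -0.7] grip 0.525 t 4.75
d [80.8 28.9 55.5] rot [ 0.006 -0.006 -0.001] F [ 0.3  0.  -0.7] t 4.75
```

View pics/scz2.png

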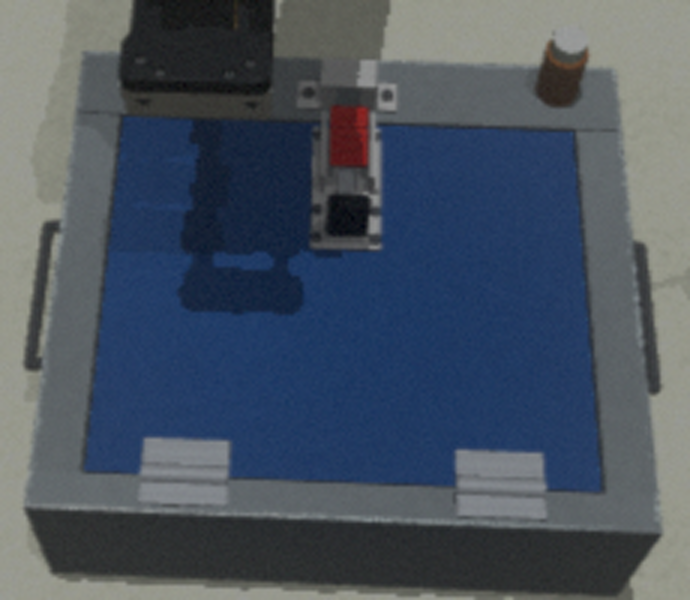

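View pics/wrist2.png

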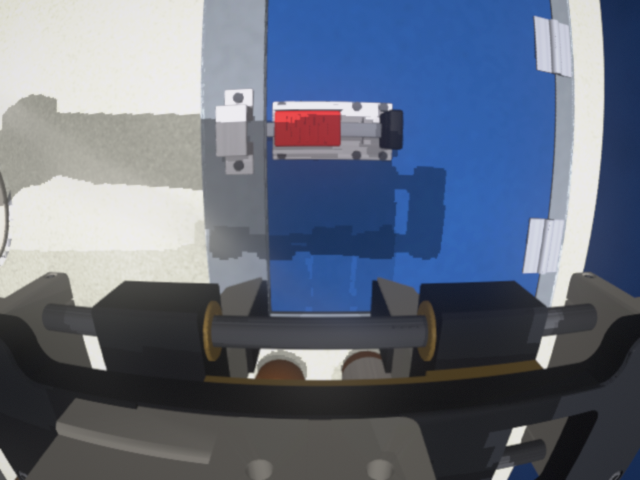

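View pics/top2.png

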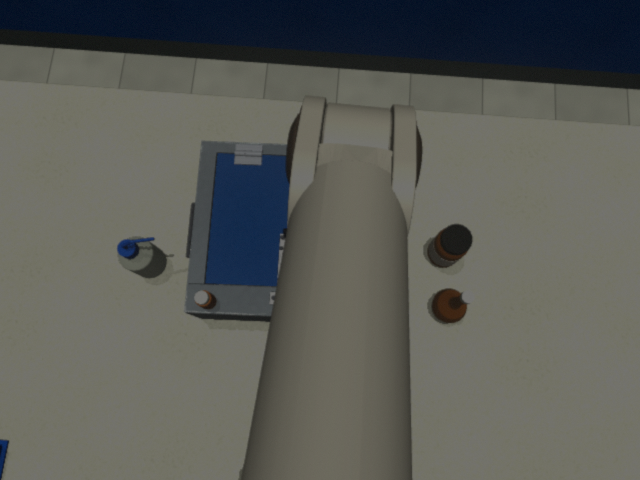

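The lid is down flush and the bolt is still drawn. I'll check the plate and tab positions against the chest model.

```bash
python3 - <<'E'
from h import *
sc=imaging.camera("scene");s=cv2.imread("pics/scene2.png").astype(int)
b,g,r=s[...,0],s[...,1],s[...,2]
m=((r>90)&(g<70)&(b<70)).astype(np.uint8);m[:,:350]=0;m[:,375:]=0;m[:205]=0;m[245:]=0
k,l,st,ce=cv2.connectedComponentsWithStats(m);i=1+np.argmax(st[1:,4]);print(st[i],ce[i])
def ch(p):
    c,sn=np.cos(YAW),np.sin(YAW);return (np.array([[c,sn],[-sn,c]])@(p[:2]-C)*1000).round(1)
print("plate",ch(onz(sc,*ce[i],.166)))
S=lambda a,b:(245+(a+.5)/3-.5,180+(b+.5)/3-.5)
x,y,w,h,_=st[i]
print("front/rear edges",ch(onz(sc,ce[i][0],y-.5,.166)),ch(onz(sc,ce[i][0],y+h-.5,.166)))
for q in((330,194),(369,198),(328,234),(367,237)):print("tab",ch(onz(sc,*S(*q),.180)))
print("keeper",ch(onz(sc,*S(345,72),.159)))
E
```

```text
[363 216   5  19  61] [365.68852459 223.59016393]
plate [-78.3   8. ]
front/rear edges [-96.6   8. ] [-54.2   8.1]
tab [-23.9 -12.4]
tab [-22.  11.]
tab [  3.6 -13.1]
tab [4.7 9.8]
keeper [-128.7   -3.5]
```

{"name": "carry_out", "arguments": {
  "deltas": "20 10 0 0 0 0; 40 20 0 0 0 0; 60 30 0 0 0 0; 80 37 0 0.006 -0.006 0; 80 37 0 0.006 -0.006 0"
}}

```text
t: 5.45
tcp_pos: [0.5973, 0.0881, 0.2664]
tool_rot: [0.691, 0.723, 0.001, -0.0]
wrist_force: [-0.1, 0.7, 0.5]
grip_width: 0.528
```

{"name": "carry_out", "arguments": {
  "deltas": "0 0 0 0 0 0; 0 0 0 0 0 0"
}}

```text
t: 5.65
tcp_pos: [0.5969, 0.0879, 0.2661]
tool_rot: [0.691, 0.723, 0.001, -0.001]
wrist_force: [-1.2, 0.3, 0.2]
grip_width: 0.523
```

```bash
python3 - <<'E'
from h import *
where();delta(-32,-1,200)
E
```

```text
chest tip [-31.9   4.9] 255.1 F [-1.2  0.3  0.2] grip 0.523 t 5.65
d [-6.  -0.1 55.1] rot [ 0.    -0.002  0.007] F [-1.2  0.3  0.2] t 5.65
```

{"name": "carry_out", "arguments": {
  "deltas": "-4 0 15 0 0 0.007; -6 0 30 0 0 0.007; -6 0 45 0 0 0.007; -6 0 55 0 0 0.007; -6 0 55 0 0 0.007"
}}

```text
t: 6.15
tcp_pos: [0.5958, 0.0817, 0.2089]
tool_rot: [0.694, 0.72, -0.001, -0.002]
wrist_force: [-0.2, 0.1, -0.2]
grip_width: 0.53
```

```bash
python3 - <<'E'
from h import *
where();delta(-32,-1,175)
for n in("scene","wrist"): cv2.imwrite(f"pics/{n}3.png",imaging.camera(n)["frame"][:,:,::-1])
s=cv2.imread("pics/scene3.png"); cv2.imwrite("pics/scz3.png",cv2.resize(s[150:290,285:445],None,fx=4,fy=4,interpolation=cv2.INTER_CUBIC))
E
```

```text
chest tip [-33.3  -1.3] 197.9 F [-0.2  0.1 -0.2] grip 0.53 t 6.15
d [ 0.2  1.3 22.9] rot [-0.004 -0.001  0.   ] F [-0.2  0.1 -0.2] t 6.15
```

View pics/scz3.png

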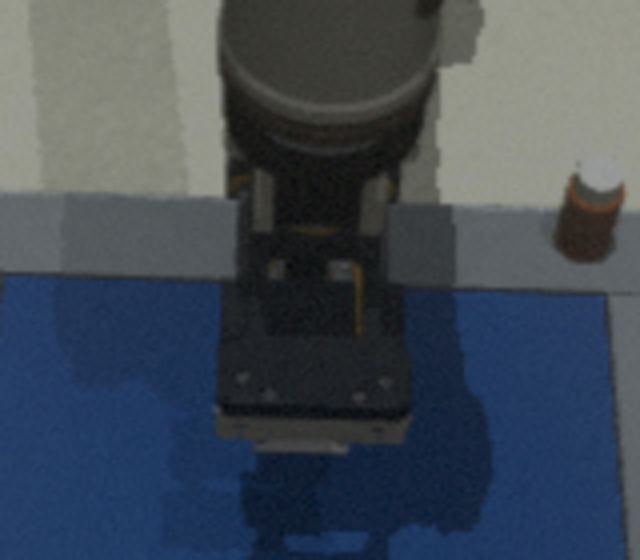

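View pics/wrist3.png

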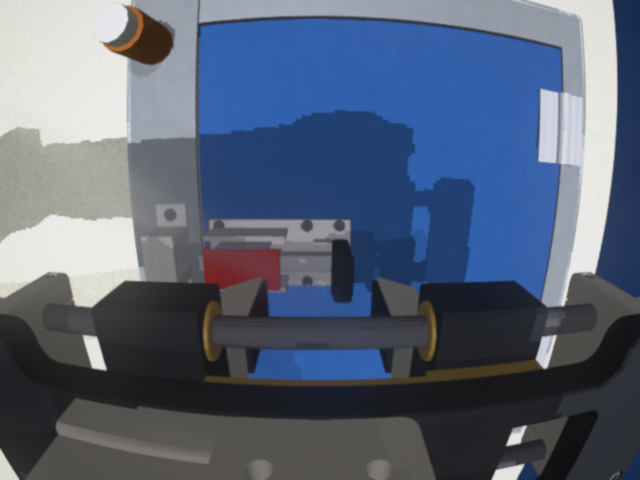

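The fingers sit as planned: the front one is over the red plate, whose rear edge is at px 280. The rear one, at px 372, is clear behind the tab at px 333–353. Pressing now.

{"name": "carry_out", "arguments": {
  "deltas": "0 1 10 0 0 0; 0 1 20 0 0 0; 0 1 27 0 0 0; 0 1 30 0 0 0; 0 1 30 0 0 0"
}}

```text
t: 6.75
tcp_pos: [0.5977, 0.0821, 0.1801]
tool_rot: [0.694, 0.72, -0.0, -0.001]
wrist_force: [0.1, 0.5, -0.1]
grip_width: 0.522
```

```bash
python3 - <<'E'
from h import *
where();delta(-32,-1,157)
E
```

```text
chest tip [-31.4  -1. ] 169.1 F [ 0.1  0.5 -0.1] grip 0.522 t 6.75
d [-0.  -0.6 12.1] rot [-0.002 -0.002  0.   ] F [ 0.1  0.5 -0.1] t 6.75
```

{"name": "carry_out", "arguments": {
  "deltas": "0 0 4 0 0 0; 0 0 8 0 0 0; 0 0 11 0 0 0; 0 0 12 0 0 0; 0 0 12 0 0 0"
}}

```text
t: 7.25
tcp_pos: [0.5984, 0.0821, 0.1692]
tool_rot: [0.694, 0.72, 0.001, -0.001]
wrist_force: [-0.6, -0.5, 7.4]
grip_width: 0.524
```

```bash
python3 - <<'E'
from h import *
where();delta(-32,-1,157)
cv2.imwrite(f"pics/wrist4.png",imaging.camera("wrist")["frame"][:,:,::-1])
E
```

```text
chest tip [-30.6  -0.9] 158.2 F [-0.6 -0.5  7.4] grip 0.524 t 7.25
d [-0.1 -1.4  1.2] rot [ 0.    -0.002  0.   ] F [-0.6 -0.5  7.4] t 7.25
```

View pics/wrist4.png

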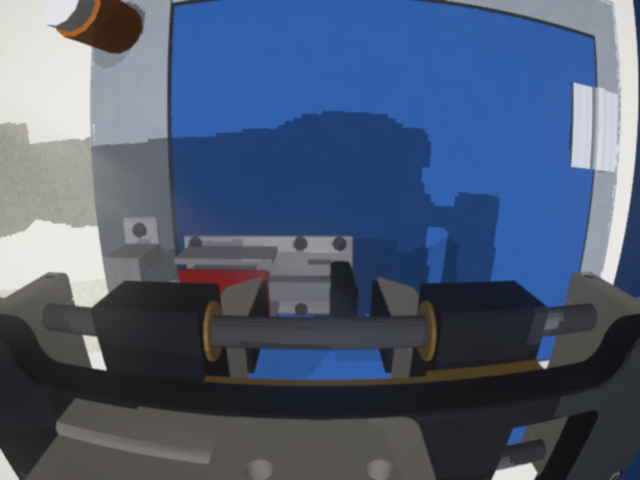

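The plate is bottomed: tip at 158.2 mm with 7.4 N. I'll slide toward −x, holding it down.

{"name": "carry_out", "arguments": {
  "deltas": "0 -3 1.5 0 0 0; 0 -6 1.5 0 0 0; 0 -9 1.5 0 0 0; 0 -12 1.5 0 0 0; 0 -15 1.5 0 0 0"
}}

```text
t: 7.8
tcp_pos: [0.5871, 0.0817, 0.1699]
tool_rot: [0.694, 0.72, 0.004, 0.002]
wrist_force: [6.0, 0.6, 5.9]
grip_width: 0.522
```

```bash
python3 - <<'E'
from h import *
where();delta(-65,-1,157)
E
```

```text
chest tip [-42.   -0.9] 158.9 F [6.  0.6 5.9] grip 0.522 t 7.8
d [ -0.1 -23.    1.7] rot [ 0.008 -0.003  0.   ] F [6.  0.6 5.9] t 7.8
```

{"name": "carry_out", "arguments": {
  "deltas": "0 -5 2.2 0.006 0 0; 0 -8 2.2 0.006 0 0; 0 -11 2.2 0.006 0 0; 0 -14 2.2 0.006 0 0; 0 -17 2.2 0.006 0 0"
}}

```text
t: 8.3
tcp_pos: [0.5741, 0.0813, 0.17]
tool_rot: [0.694, 0.72, 0.005, 0.003]
wrist_force: [5.4, 0.2, 6.0]
grip_width: 0.525
```

```bash
python3 - <<'E'
from h import *
where();delta(-65,-1,157)
cv2.imwrite(f"pics/wrist5.png",imaging.camera("wrist")["frame"][:,:,::-1])
E
```

```text
chest tip [-55.   -0.9] 159.0 F [5.4 0.2 6. ] grip 0.525 t 8.3
d [ -0.1 -10.    1.9] rot [ 0.011 -0.003 -0.   ] F [5.4 0.2 6. ] t 8.3
```

View pics/wrist5.png

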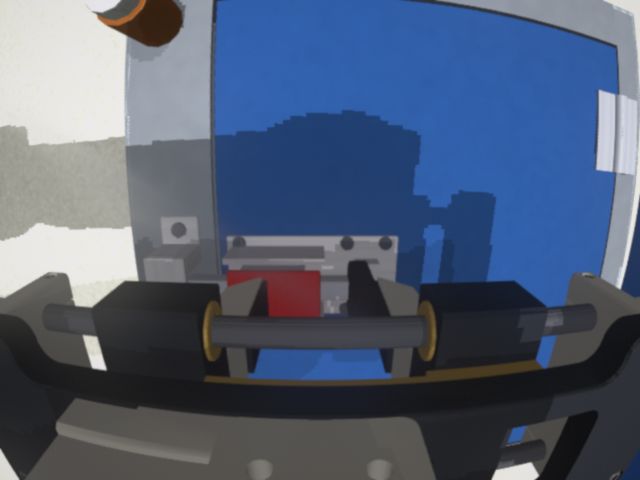

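{"name": "carry_out", "arguments": {
  "deltas": "0 -5 2.5 0.008 0 0; 0 -8 2.5 0.008 0 0; 0 -11 2.5 0.008 0 0; 0 -13 2.5 0.008 0 0; 0 -14 2.5 0.008 0 0"
}}

```text
t: 8.85
tcp_pos: [0.5645, 0.081, 0.1699]
tool_rot: [0.694, 0.72, 0.006, 0.003]
wrist_force: [9.5, -0.1, 3.2]
grip_width: 0.524
```

```bash
python3 - <<'E'
from h import *
where();delta(-65,-1,157)
cv2.imwrite(f"pics/wrist6.png",imaging.camera("wrist")["frame"][:,:,::-1])
E
```

```text
chest tip [-64.6  -0.8] 158.9 F [ 9.5 -0.1  3.2] grip 0.524 t 8.85
d [-0.2 -0.5  1.9] rot [ 0.014 -0.004 -0.   ] F [ 9.5 -0.1  3.2] t 8.85
```

View pics/wrist6.png

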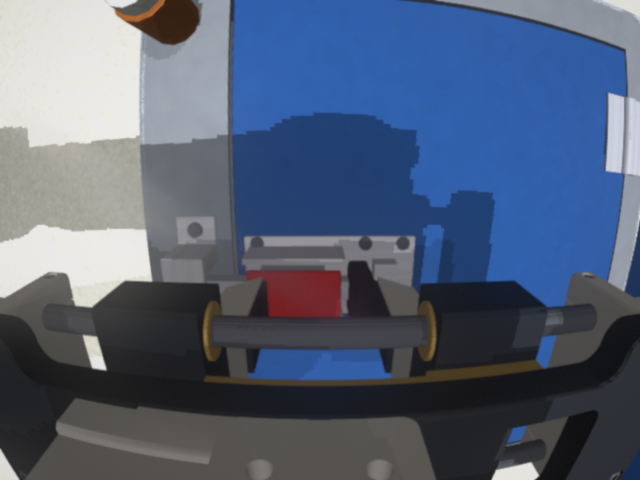

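{"name": "carry_out", "arguments": {
  "deltas": "0 -4 3 0.01 0 0; 0 -5 3 0.01 0 0; 0 -6 3 0.01 0 0; 0 -6 3 0.01 0 0"
}}

```text
t: 9.3
tcp_pos: [0.5645, 0.0811, 0.1694]
tool_rot: [0.694, 0.72, 0.008, 0.004]
wrist_force: [11.2, -0.4, 1.8]
grip_width: 0.525
```

```bash
python3 - <<'E'
from h import *
where();delta(-65,-1,157)
E
```

```text
chest tip [-64.6  -0.7] 158.4 F [11.2 -0.4  1.8] grip 0.525 t 9.3
d [-0.3 -0.4  1.4] rot [ 0.016 -0.005 -0.001] F [11.2 -0.4  1.8] t 9.3
```

The bolt is against its stop: the position stays at −64.6 while the x force rises to 11 N, and the tip is still at 158.4. I'll back the rear finger off the tab, then lift straight up.

{"name": "carry_out", "arguments": {
  "deltas": "0 2 0.5 0 0 0; 0 4 0 0 0 0; 0 5 0 0 0 0; 0 5 0 0 0 0"
}}

```text
t: 9.7
tcp_pos: [0.5683, 0.0812, 0.1695]
tool_rot: [0.694, 0.72, 0.007, 0.003]
wrist_force: [-3.7, -0.6, 6.1]
grip_width: 0.521
```

```bash
python3 - <<'E'
from h import *
where()
cv2.imwrite(f"pics/wrist7.png",imaging.camera("wrist")["frame"][:,:,::-1])
E
```

```text
chest tip [-60.8  -0.7] 158.5 F [-3.7 -0.6  6.1] grip 0.521 t 9.7
```

View pics/wrist7.png

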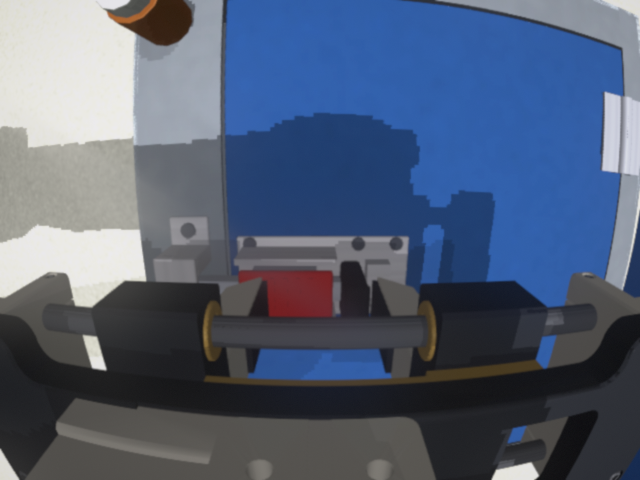

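The tab stayed home, close behind the plate. The rear finger is now clear and the plate is still held at 6 N. Lifting.

{"name": "carry_out", "arguments": {
  "deltas": "0 0 -5 0 0 0; 0 0 -15 0 0 0; 0 0 -35 0 0 0; 0 0 -65 0 0 0; 0 0 -95 0 0 0"
}}

```text
t: 10.25
tcp_pos: [0.5663, 0.0805, 0.2653]
tool_rot: [0.694, 0.72, 0.006, 0.002]
wrist_force: [0.5, 0.9, -0.3]
grip_width: 0.523
```

{"name": "carry_out", "arguments": {
  "deltas": "-25 0 -20 0 0 0; -60 0 -40 0 0 0; -90 0 -50 0 0 0; -110 0 -50 0 0 0; -110 0 -50 0 0 0"
}}

```text
t: 10.75
tcp_pos: [0.5694, -0.034, 0.3157]
tool_rot: [0.696, 0.718, 0.006, 0.003]
wrist_force: [0.2, 0.2, 0.1]
grip_width: 0.525
```

```bash
python3 - <<'E'
from h import *
where()
for n in("scene","wrist"): cv2.imwrite(f"pics/{n}8.png",imaging.camera(n)["frame"][:,:,::-1])
s=cv2.imread("pics/scene8.png"); cv2.imwrite("pics/scz8.png",cv2.resize(s[180:380,245:475],None,fx=3,fy=3,interpolation=cv2.INTER_CUBIC))
E
```

```text
chest tip [ -64.  -115.9] 304.7 F [0.2 0.2 0.1] grip 0.525 t 10.75
```

View pics/scz8.png

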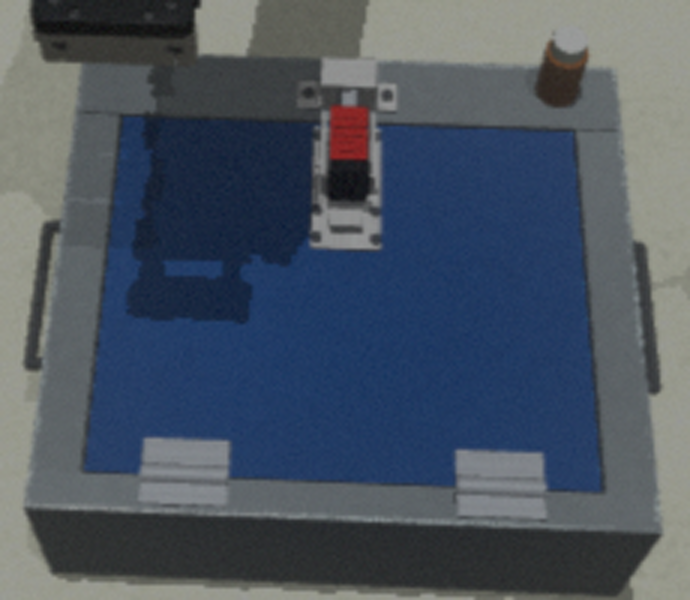

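View pics/wrist8.png

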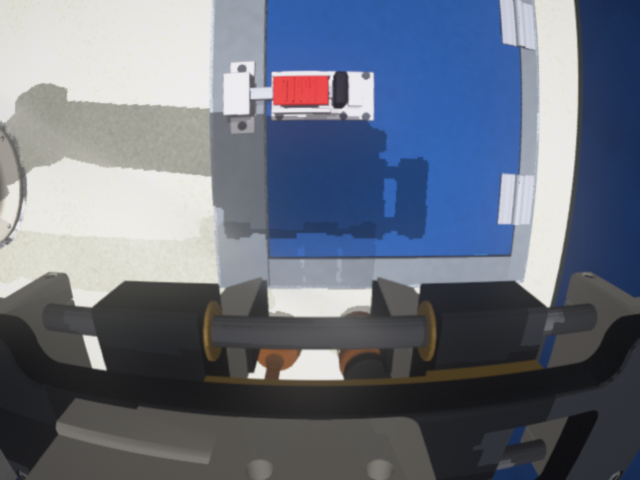

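```bash
python3 - <<'E'
from h import *
sc=imaging.camera("scene")
f=imaging.camera("scene")["frame"][:,:,::-1].astype(int)
def ch(p):
    c,sn=np.cos(YAW),np.sin(YAW);return (np.array([[c,sn],[-sn,c]])@(p[:2]-C)*1000).round(1)
S=lambda a,b:(245+(a+.5)/3-.5,180+(b+.5)/3-.5)
print("tab front before",ch(onz(sc,*S(350,196),.180)),"now",ch(onz(sc,*S(350,159),.180)))
o=cv2.imread("pics/scene2.png").astype(int)
for n,g in(("before",o),("now",f)):
    r=(g[205:250,355:372,2]>90)&(g[205:250,355:372,1]<70)
    ys=np.where(r.any(1))[0]+205; print(n,"red front row",ys.min(),"plate front as z=.166:",ch(onz(sc,362,ys.min()-.5,.166)),"as z=.158:",ch(onz(sc,362,ys.min()-.5,.158)))
s=arm.get_state();print(s["wrist_force"].round(1),s["qvel"].round(3))
E
```

```text
tab front before [-22.9  -0.4] now [-49.1  -0.6]
before red front row 216 plate front as z=.166: [-96.4   1. ] as z=.158: [-101.8    1.3]
now red front row 215 plate front as z=.166: [-98.7   1. ] as z=.158: [-104.1    1.3]
[-0.5 -0.1 -1.2] [-0.009  0.001 -0.001 -0.001  0.001 -0.001  0.004]
```

The tab's front face has gone from −23 to −49 mm (home is −50), about 25 mm of travel within measuring error. The plate's front edge is where the catch-up height puts it, and the robot is clear. Handing in.

```bash
python3 -c "
from rig import ticket; print(ticket.close_job())"
```

```text
the job is handed in; nothing more can be done
None
```

I closed the chest and handed the job in at about 11 s of the 45 s allowed. The hand-in reports no verdict, so what follows rests on my own checks.

- **Lid:** I pushed it shut with closed fingertips on the side away from the vial. It stopped flush, with the fingertips at z = 130.2 mm and 21 N. Pictures showed the bolt still drawn back.
- **Catch and bolt:** The front finger held the red catch bottomed (tip at about 158 mm, 7.4 N at the start) while the rear finger slid the tab to its stop. I backed off the tab before lifting.
- **Last pictures:** The tab's front face reads −49 mm against a nominal −50, after about 26 mm of travel from −23. The plate's front edge reads −98.7 mm against −98, so the catch is up. The lid is flush and the vial is in place. The robot is clear, with about 1 N or less at the wrist.

**Less certain:**
- The catch-plate contact force was never measured directly. At the end of the slide the net vertical wrist force fell to 1.8 N. I judged the catch still held from the tip staying at 158.4 mm, and it read 6 N once I was off the tab.
- I measured joint positions from images, good to about 2 mm.
- I did not measure the glassware after the job. The flask and jar appeared only at the edge of the last wrist picture, and the last full-scene picture was viewed cropped to the chest.

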